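# Load and close the spring press pot

## Task

Put the press plate, post up, into the open steel press pot, then close the pot with its screw cap from the sloping rest: set the cap level on the neck, turn it backward (anticlockwise from above) under light pressure until it drops over the thread starts, then press it down and turn it forward (clockwise) until it is fully home and stays down by itself. Leave the jars, tin, bottle, cup and spoon where they are.

Things in the scene. Friction and masses are not known exactly. Their poses are not given: they have to be found in the camera images.
- pot_mouth (a point): Centre of the mouth of the open steel press pot, in the plane of its rim, z up. The pot is fixed, upright, 130 mm tall, foot 124 mm across, straight body 92 mm outside diameter, neck tapering over the top 6 mm to 85 mm outside and 78 mm inside at the rim. It stands at any yaw; its x axis does not tell where the thread is
- pot_thread (a point): Point on the pot's axis 4 mm below the rim, level with the tops of four thread lands outside the neck, every 90 degrees, reaching 52 mm from the axis. Each is 50 degrees long, level on top, its underside sloping to 10.5 mm below the rim at its clockwise end (seen from above), where a stop rises 3 mm over the top and also blocks the way below. Gaps of 40 degrees between
- pot_floor (a joint): Sprung floor inside the pot that carries the press plate: m pressed down, 0 to 0.012; about 2 N to start, then 1.5 N per mm. With the plate in, its post stands 7 mm above the rim and yields when pressed
- plate_grip (a point): Press plate: a steel disc 72 mm in diameter, 8 mm thick, with an upright round black post in its middle, 22 mm in diameter, 45 mm tall (53 mm in all, about 0.14 kg); it lies on the table, post up. This point is on the post's axis, 43 mm above the underside, 10 mm below the post's top; z up the post
- cap_grip (a point): Screw cap: steel, 116 mm diameter, 21 mm high, open below, with a black bar handle across its top 70 mm long, 16 mm wide, 36 mm tall (57 mm in all, 0.25 kg). Point on its axis in the bar, 44 mm above the skirt's lower edge, 13 mm below the bar's top; y along the bar, x across, z up the axis. It starts open side down on the rest's 30 degree slope, bar across the slope and level
- cap_top (a point): Centre of the cap's top face (21 mm above the skirt's lower edge, where the bar starts); axes as for the grip point. Inside the skirt four lugs 10 mm wide, 3 mm thick point inward at the ends of the cap's x and y axes, 1 to 4 mm above its lower edge, tips 48 mm from the axis; they cannot be seen from above
- cap_foot (a point): Centre of the cap's open underside, level with the skirt's lower edge. Set on the neck it is 5 mm below the rim (lugs on the lands; 2 mm on the stops). Forward the stops then block it; turned backward (anticlockwise from above) up to 65 degrees it drops over the gaps to 11 mm below, on the sprung post (17 if pushed right down); 28 degrees of play, then backward is blocked
- cap: The cap as a body; origin and axes of the foot point. After the drop: pressed down 3 to 6 mm more (10 to 15 N) and turned forward (clockwise) 45 to 75 degrees its lugs run under the lands to the stops; let go, the spring holds it locked, origin 15 mm below the rim. If not turned under the lands it rises again to 11 mm below
- rest: Sloping pine rest for the cap, fixed: a board 155 by 150 mm sloping 30 degrees, its low side with a lip towards the robot's left, highest at the other edge, about 100 mm. Origin at the centre of its underside on the table; x horizontally up the slope, y along the lip, z up
- jar_a: Jar, 68 mm diameter, 105 mm tall, steel lid; loose bystander, keep it where it stands (within 30 mm). Origin at the centre of its underside, z up
- jar_b: Jar, 68 mm diameter, 105 mm tall, steel lid; loose bystander, keep it where it stands (within 30 mm). Origin at the centre of its underside, z up
- jar_c: Jar, 72 mm diameter, 120 mm tall, steel lid; loose bystander, keep it where it stands (within 30 mm). Origin at the centre of its underside, z up
- tin: Tin, 74 mm diameter, 110 mm tall; loose bystander, keep it where it stands (within 30 mm). Origin at the centre of its underside, z up
- oil: Bottle, 64 mm diameter, 200 mm tall; loose bystander, keep it where it stands (within 30 mm). Origin at the centre of its underside, z up
- cup: White cup, 72 mm across, 70 mm tall; loose bystander, keep it where it stands (within 30 mm). Origin at the centre of its underside, z up
- spoon: Spoon 240 mm long lying along its x; loose bystander, keep it where it lies (within 30 mm)
Not all that is in view belongs to the job. What is shaped like the cap but turquoise or yellow is not meant.

How it is judged:
On the way, in this order (a step that is already met when the one before it is completed fails the run):
1. the press plate is in the pot, post up, on the sprung floor (horizontal distance between plate_grip and pot_mouth below 0.006 m and z of plate_grip in the frame of pot_mouth below 0.004 m and angle between plate_grip's own z axis and vertical below 0.12 rad), for 0.2 s.
2. the cap is level on the neck and has dropped over the thread starts (horizontal distance between cap_foot and pot_mouth below 0.006 m and z of cap_foot in the frame of pot_mouth below -0.0085 m and angle between cap_foot's own z axis and vertical below 0.06 rad), for 0.05 s.
At the end, for the whole second after the job is handed in: The cap sits on the pot within 6 mm of its axis, level within 3.4 degrees, the lower edge of its skirt at least 13.5 mm below the rim (held there by the thread, let go, at rest), with the press plate inside under it, upright and within 6 mm of the axis (all of step 1 and horizontal distance between cap_foot and pot_mouth below 0.006 m and z of cap_foot in the frame of pot_mouth below -0.0135 m and angle between cap_foot's own z axis and vertical below 0.06 rad and linear speed of cap below 0.02 m/s); the robot touches nothing.
It fails at once if a bystander (jar, tin, bottle, cup or spoon) is moved more than 30 mm or knocked over (distance of any of jar_a, jar_b, jar_c, tin, oil, cup, spoon from where it was at the start of the episode above 0.03 m or angle between any of jar_a, jar_b, jar_c, tin, oil, cup's own z axis and vertical above 0.5 rad).
It also fails if it takes over 69 s, if anything falls off the work surface, if the arm or the gripper's body presses on something with over 40 N, if the wrist force passes 120 N, or if a joint passes its speed limit or range.

## Robot

A 6-joint arm with a two-finger parallel gripper is mounted at the origin on the work surface. World frame = base frame: x ahead of the robot, y to its left, z up, the work surface at z = 0. Lengths are in m, angles in rad, forces in N, time in s.
With the tool pointing down it reaches from about 0.375 to 0.925 m from the base axis. Payload 5.7 kg.
Tool frame: the origin (TCP) lies midway between the tips of the shut fingers; the grasp point (between the pads) lies 19 mm behind it; z points along the fingers, y is the line along which they close (so a half turn about z gives the same grasp; the last joint's range is limited). The gripper opens to 88 mm and grips with 3 to 60 N. Pads are 20 mm wide; open, the fingers measure 115 mm over their backs; the gripper's body (75 mm by 178 mm) begins 61 mm behind the grasp point.
Start: joints at [1.043, 0.359, 1.51, -0, 1.272, -0.115], TCP at [0.241, 0.55, 0.223] pointing down, gripper open.
Joint ranges: [-2.97, 2.97], [-1.01, 2.36], [0.21, 2.38], [-0.96, 4.11], [0.2, 2.71], [-2.98, 2.98]. Speed limits (rad/s): [2.39, 2.39, 3.14, 3.14, 3.14, 3.14].

## Interface

Orientations are given as a unit quaternion [x, y, z, w].
In Python, from bench import move_ptp, servo_line, goto_joints, move_gripper, sleep, inverse_kinematics, capture, PlanningError, close_job, spot_in, silhouettes, current_clock, current_joint_pos, current_qvel, current_joint_torque, current_position, current_orientation, current_force, current_torque, current_finger_gap, current_grip_force gives the robot as it stands. Calls block until the motion is done:
- move_ptp(position, orientation): joint-space move of the TCP to a pose.
- servo_line(position, orientation=None, rate=0.15, contact_N=None): straight line of the TCP; orientation=None keeps the orientation; rate is the mean speed in m/s. With contact_N (N) it stops when the force on the tool has changed by that much, and returns True; else False.
- goto_joints(angles): joint-space move.
- move_gripper(opening): finger opening in m; the grip force is fixed at half the most; returns when the fingers have stopped.
- sleep(seconds).
- inverse_kinematics(position, orientation): joint angles nearest the present ones, or None.
- capture(name): name is "scene" or "top" or "wrist"; returns a dict with "image" (480x640x3 uint8, blue, green, red), "range_z" (480x640 float32, m along the optical axis (not along the pixel's ray), 0 where there is no reading), "intrinsics" (3x3 intrinsics, pixels), "R" (3x3) and "t" (3): a world point X has camera coordinates R X + t. Camera axes: x right, y down, z forward; pixel columns grow to the right and rows downward; lengths in m; the calibration is good to about 2 mm. The wrist camera is an equidistant fisheye: a pixel r from the principal point sees the ray r / f radians off the axis. A picture is of the moment at which its call begins.
A pose or a line that the arm cannot do raises PlanningError and nothing moves.
- close_job(): hands the job in; it is judged then, once.
Trained networks look in the newest picture that a camera, given by its name, has taken for a name from the list of things; names that differ only in an ending like _2 or _b are one class to them, and where a whole thing is asked for, a point or a joint stands for the part that bears it (a point fixed in the world has none). Each returns a list of dicts, best first, with "conf" (0 to 1); they miss things now and then, are a little off and sometimes report something else, mostly with a low value. They report only what shows in the picture. A call takes as long as a camera call. They do not tell look-alikes from the thing itself.
- spot_in(camera, query): "xy" ([column, row] in pixels, amid what is visible of it).
- silhouettes(camera, query): "region" (480x640 bool, what is visible of it) and "xy" ([column, row] in pixels, amid what is visible of it).
Readings, each from a call of its own:
- current_clock(): time.
- current_joint_pos(): joint angles.
- current_qvel(): joint speeds.
- current_joint_torque(): joint torques, N m.
- current_position(): TCP position.
- current_orientation(): TCP orientation.
- current_force(): force on the tool from outside, world axes, zero at the start.
- current_torque(): the same for the moment, N m.
- current_finger_gap(): finger opening in m.
- current_grip_force(): force on a finger pad.
Only numpy, scipy, OpenCV 4.12 (cv2) and the standard library are available. Lean on these libraries where they do the work, as an engineer would, in place of code of your own. Each camera call takes 0.05 s, during which the arm holds its last target. There are 200 camera calls.

## Working session

There is one attempt and no reset: what is moved stays moved. The work goes in short steps, each a Python script; the robot and the scene stay as the last script left them, time stands still between calls to the robot, and variables do not carry over. Pictures are saved under pics/ and viewed, at most 10 in all, crops included, and the job is handed in when it is done.

```bash
ls; mkdir -p pics; python3 - <<'E'
from bench import *
import cv2,numpy as np
a=capture("scene");b=capture("top")
cv2.imwrite("pics/a.png",np.vstack([cv2.resize(a["image"],(400,300)),cv2.resize(b["image"],(400,300))])) 
cv2.imwrite("pics/scene.png",a["image"]);cv2.imwrite("pics/top.png",b["image"])
for c in (a,b): print(c["intrinsics"],c["R"],c["t"])
for q in ["pot_mouth","plate_grip","cap_grip","cap","rest","jar_a","tin","oil","cup","spoon"]:
  print(q,[(np.round(s["xy"]),round(s["conf"],2)) for s in spot_in("top",q)])
print(current_clock(),current_orientation())
E
```

```text
pics
[[484.20096355   0.         316.42318154]
 [  0.         484.20096355 242.9643053 ]
 [  0.           0.           1.        ]] [[ 0.24138862  0.97041842  0.00442913]
 [ 0.73252631 -0.1792163  -0.65672423]
 [-0.63650352  0.16177022 -0.7541178 ]] [-0.13547539 -0.33566207  1.96648767]
[[447.85097517   0.         323.71004214]
 [  0.         447.85097517 246.50117608]
 [  0.           0.           1.        ]] [[ 0.00978508 -0.99982803 -0.01575312]
 [-0.98632414 -0.00705847 -0.16466593]
 [ 0.16452642  0.01714895 -0.98622359]] [0.02137216 0.53957244 1.32859599]
pot_mouth [(array([339., 235.]), 0.76)]
plate_grip [(array([242., 272.]), 0.55)]
cap_grip [(array([463., 223.]), 0.86), (array([425., 331.]), 0.65), (array([427., 269.]), 0.63), (array([411., 205.]), 0.37)]
cap [(array([459., 219.]), 0.91), (array([423., 271.]), 0.77), (array([484., 292.]), 0.76), (array([422., 329.]), 0.74)]
rest [(array([448., 274.]), 0.58)]
jar_a [(array([272., 172.]), 0.97), (array([152., 281.]), 0.97), (array([247., 202.]), 0.73), (array([448., 276.]), 0.51)]
tin [(array([338., 296.]), 0.66), (array([428., 274.]), 0.24), (array([389., 170.]), 0.15)]
oil [(array([391., 168.]), 0.75)]
cup [(array([411., 205.]), 0.57)]
spoon [(array([520., 269.]), 0.85)]
0.6 [ 2.04919675e-01  9.78778793e-01 -3.76875053e-05 -1.83238979e-05]
```

View pics/top.png

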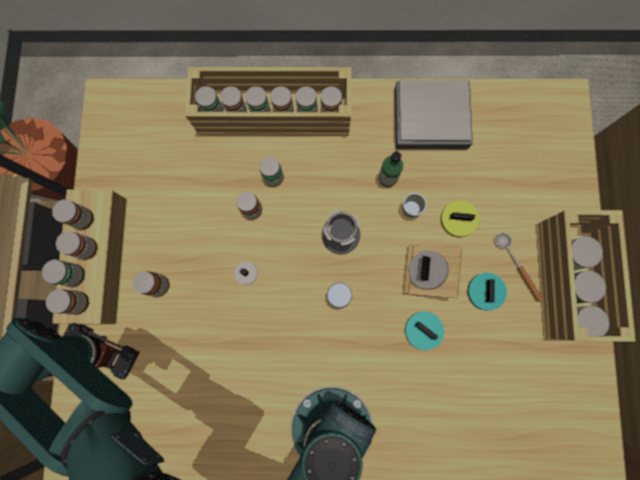

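View pics/scene.png

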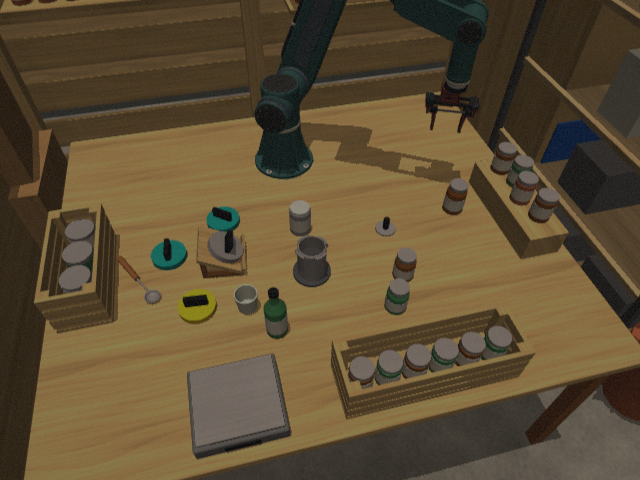

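Top view: pot at (342,232), plate at (245,272), grey cap on its rest at (429,269); the turquoise and yellow caps are lookalikes.

```bash
cat > h.py <<'E'
from bench import *
import numpy as np, cv2
from scipy.optimize import least_squares
from scipy.spatial.transform import Rotation as Rn
def cloud(c,fish=False):
    K=c["intrinsics"];z=c["range_z"].astype(float);v,u=np.mgrid[:480,:640]
    x=(u-K[0,2])/K[0,0];y=(v-K[1,2])/K[1,1]
    if fish:
        r=np.hypot(x,y)+1e-9;s=np.tan(np.minimum(r,1.5))/r;x=x*s;y=y*s
    P=np.stack([x*z,y*z,z],-1)
    W=(P-c["t"])@c["R"]
    W[z<=0]=np.nan
    return W
def circ(P,r=None):
    f=(lambda p:np.hypot(P[:,0]-p[0],P[:,1]-p[1])-(r if r else p[2]))
    return least_squares(f,[*P[:,:2].mean(0),r or .04],loss='soft_l1',f_scale=.002).x
def down(yaw):  # tool down, tool y axis (closing) at world yaw
    y=np.array([np.cos(yaw),np.sin(yaw),0]);z=np.array([0,0,-1.]);x=np.cross(y,z)
    return Rn.from_matrix(np.c_[x,y,z]).as_quat()
E
python3 - <<'E'
from h import *
for cam in ("top","scene"):
    c=capture(cam);W=cloud(c);K=c["intrinsics"]
    def near(X,r,z0,z1):
        m=(np.hypot(W[...,0]-X[0],W[...,1]-X[1])<r)&(W[...,2]>z0)&(W[...,2]<z1);return W[m]
    if cam=="top": g={k:W[v,u] for k,(u,v) in dict(pot=(356,228),plate=(252,276),cap=(435,262),jarb=(248,202),tin=(339,296),jarx=(152,281),jc=(272,172),oil=(391,168),cup=(414,207)).items()};print({k:np.round(v,3) for k,v in g.items()})
    pc=near([.53+0*g["pot"][0],g["pot"][1]],.0,0,1)
    p=near(g["pot"],.12,.118,.14);print(cam,"pot",len(p),circ(p),p[:,2].max(),p[:,2].mean())
    p=near(g["plate"],.06,.045,.06);print("post",len(p),p.mean(0) if len(p) else 0)
    p=near(g["plate"],.06,.005,.011);print("disc",len(p),p.mean(0),circ(p))
    p=near(g["cap"],.075,.04,.2);n=None
    # ransac plane
    rng=np.random.default_rng(0);best=0
    for _ in range(400):
        a=p[rng.choice(len(p),3,0)];n=np.cross(a[1]-a[0],a[2]-a[0]);n/=np.linalg.norm(n)+1e-12;n*=np.sign(n[2])
        if abs(n[2]-.866)>.06: continue
        m=abs((p-a[0])@n)<.002
        if m.sum()>best:best=m.sum();M=m;N=n;A=a[0]
    q=p[M];ctr=q.mean(0);N=np.linalg.svd(q-ctr)[2][2];N*=np.sign(N[2])
    print("plane",best,len(p),N,q.mean(0),"bbox mid",(q.max(0)+q.min(0))/2,np.ptp(q,0))
    b=p[((p-ctr)@N>.028)];d=np.linalg.svd(b-b.mean(0))[2][0];print("bar top",len(b),b.mean(0),d,((b-ctr)@N).max(),np.ptp((b-b.mean(0))@d))
E
```

```text
{'pot': array([ 0.579, -0.068,  0.133]), 'plate': array([0.451, 0.25 , 0.007]), 'cap': array([ 0.488, -0.303,  0.088]), 'jarb': array([0.662, 0.252, 0.108]), 'tin': array([ 0.385, -0.02 ,  0.109]), 'jarx': array([0.423, 0.518, 0.12 ]), 'jc': array([0.757, 0.183, 0.104]), 'oil': array([ 0.756, -0.17 ,  0.145]), 'cup': array([ 0.675, -0.26 ,  0.01 ])}
top pot 331 [ 0.58443811 -0.02544426  0.04506079] 0.13742192077383636 0.12807670667762103
post 46 [0.46071401 0.27076853 0.05275631]
disc 298 [0.45795927 0.26423496 0.00782862] [0.45948301 0.26907019 0.02965026]
plane 481 1793 [0.05377572 0.48889751 0.87068215] [ 0.47093292 -0.28821508  0.08005314] bbox mid [ 0.47028384 -0.28156141  0.0764684 ] [0.11086495 0.09784188 0.05632183]
bar top 138 [ 0.47007299 -0.2640379   0.10723154] [-0.99190175  0.12681181  0.00704899] 0.04222792384649391 0.06911491878972575
scene pot 329 [ 0.58398512 -0.02242723  0.04462861] 0.1388677219261522 0.12901793103415896
post 31 [0.46241199 0.27421221 0.05393312]
disc 208 [0.45350369 0.2460996  0.00753639] [0.44918681 0.25570604 0.04348724]
plane 295 1420 [0.07725213 0.47973341 0.87400684] [ 0.47708349 -0.28330587  0.08209409] bbox mid [ 0.47163863 -0.27977202  0.07975732] [0.10950091 0.0988495  0.05430586]
bar top 87 [ 0.4726564  -0.26185164  0.11024031] [ 0.99141292 -0.13012624 -0.01294532] 0.040968860712020015 0.07163720887826061
```

```bash
python3 - <<'E'
from h import *
print(Rn.from_quat(current_orientation()).as_matrix().round(2))
def look(x,y,z,yaw,nm):
    move_ptp([x,y,z],down(yaw)); print(nm,current_joint_pos().round(2) if hasattr(current_joint_pos(),'round') else current_joint_pos(),current_clock())
    c=capture("wrist");cv2.imwrite(f"pics/w_{nm}.png",c["image"]);return c,cloud(c,True)
c,W=look(.461,.272,.2,1.2,"plate")
m=(np.hypot(W[...,0]-.461,W[...,1]-.272)<.06)
p=W[m&(W[...,2]>.047)&(W[...,2]<.06)];print(len(p),p.mean(0),circ(p[:],None), (p.max(0)+p.min(0))/2,np.ptp(p,0))
p=W[m&(W[...,2]>.004)&(W[...,2]<.012)];print(len(p),p[:,2].mean(),(p.max(0)+p.min(0))/2,np.ptp(p,0))
c,W=look(.584,-.024,.27,1.2,"pot")
m=(np.hypot(W[...,0]-.584,W[...,1]+.024)<.06)&(W[...,2]>.126)&(W[...,2]<.134)
p=W[m];print(len(p),p.mean(0),circ(p),(p.max(0)+p.min(0))/2,np.ptp(p,0)); np.save("potp.npy",p)
E
```

```text
[[-0.92  0.4   0.  ]
 [ 0.4   0.92 -0.  ]
 [-0.   -0.   -1.  ]]
plate [ 0.41  0.29  1.68  0.    1.17 -0.8 ] 2.0333
509 [0.45998435 0.27403407 0.05384194] [0.45999679 0.27397281 0.00764806] [0.46036969 0.27371781 0.05186017] [0.02178401 0.02175292 0.00796787]
3498 0.009051364936820598 [0.46044508 0.27357448 0.00817192] [0.07227643 0.07206824 0.00678944]
pot [-0.16  0.3   1.48  0.    1.36 -1.36] 3.325
3269 [ 0.58030322 -0.02162043  0.12874503] [ 0.58465386 -0.02369015  0.04495067] [ 0.58437004 -0.02350733  0.12983003] [0.10423609 0.10480039 0.00764539]
```

```bash
python3 -c "
import cv2,numpy as np
a=cv2.imread('pics/w_plate.png');b=cv2.imread('pics/w_pot.png')
cv2.imwrite('pics/wp.png',cv2.resize(np.hstack([a,b]),(800,300)))"
```

```text
(no output)
```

View pics/wp.png

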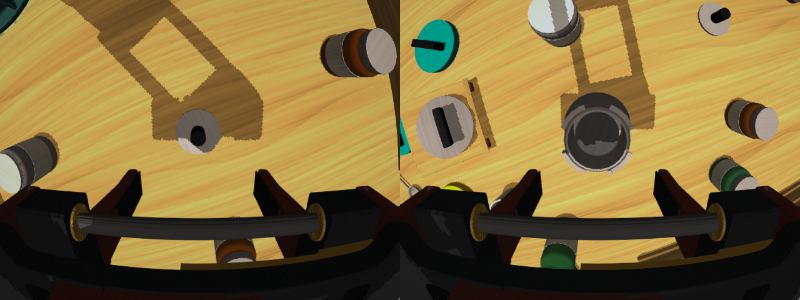

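Left: plate centred under the gripper (post at ~(197,135)); right: pot with open mouth at ~(597,132), thread lands visible around the neck. Positions agree with the other cameras.

```bash
python3 - <<'E'
from h import *
p=np.load("potp.npy");P=np.array([.5845,-.0236]);d=p[:,:2]-P;r=np.hypot(*d.T);a=np.degrees(np.arctan2(d[:,1],d[:,0]))
h,_=np.histogram(a[r>.048],bins=36,range=(-180,180));print("lands hist -180..",h)
q=down(1.2);X=[.4602,.2738]
move_ptp([*X,.12],q);servo_line([*X,.024],rate=.1)
move_gripper(0.0);print("gap",current_finger_gap(),current_grip_force())
servo_line([*X,.2],rate=.2);print("gap",current_finger_gap())
move_ptp([*P,.2],q);f0=current_force()
servo_line([*P,.15],rate=.1)
hit=servo_line([*P,.106],rate=.03,contact_N=8)
print(hit,current_position(),current_force(),f0,current_clock())
E
```

```text
lands hist -180.. [52 49 49 48 43  0  0  0 15 43 41 38 40 34  0  0  0  8 37 39 43 40 36  0
  0  0  9 57 46 49 53 44  0  0  0 14]
gap 0.021684442703998573 29.999969601631165
gap 0.021204090411232238
False [ 0.58445246 -0.02360184  0.10630556] [-2.33877791  0.50643607  2.85165255] [-0.09980433  0.39224079 -0.98796397] 11.375
```

```bash
cat >> h.py <<'E'
P=np.array([.5845,-.0236])
def capq(N,d):   # tool z=-N, tool y = across bar, pointing +world y
    z=-N/np.linalg.norm(N);x=d-(d@z)*z;x/=np.linalg.norm(x);y=np.cross(z,x)
    if y[1]<0: x,y=-x,-y
    return Rn.from_matrix(np.c_[x,y,z]).as_quat()
E
python3 - <<'E'
from h import *
move_gripper(0.038);sleep(.2)
servo_line([*P,.24],rate=.2)
c=capture("wrist");W=cloud(c,True)
m=(np.hypot(W[...,0]-P[0],W[...,1]-P[1])<.03)&(W[...,2]>.125)&(W[...,2]<.15);p=W[m]
print("post",len(p),circ(p,.011) if len(p)>9 else 0,(p.max(0)+p.min(0))/2,np.ptp(p,0),np.median(p[:,2]))
d=np.array([-.9917,.1285,0]);s=np.array([d[1]*-1,d[0],0]);s*=np.sign(-s[1]) ;N=np.array([-s[0]*.5,-s[1]*.5,.866])
bt=np.array([.471,-.263,.1085]);q=capq(N,d);g=bt-N*.013
print(N,inverse_kinematics(g+N*(.15-.019),q),inverse_kinematics(g-N*.019,q))
move_ptp(g+N*(.14-.019),q);move_gripper(.05)
c=capture("wrist");cv2.imwrite("pics/w_cap.png",c["image"]);W=cloud(c,True)
v=W-bt;h=v@N;r=np.linalg.norm(v-h[...,None]*N,axis=-1)
b=W[(abs(h)<.008)&(r<.045)];t=W[(abs(h+.036)<.005)&(r<.06)]
n=np.linalg.svd(t-t.mean(0))[2][2];n*=np.sign(n[2]);dd=np.linalg.svd(b-b.mean(0))[2][0]
print("bar",len(b),b.mean(0),dd,np.ptp((b-b.mean(0))@dd),"top",len(t),n,(t.mean(0)-b.mean(0))@n)
e=np.cross(n,dd);l=(b-bt)@dd;w=(b-bt)@e;print("bar mid along/across",(l.max()+l.min())/2,(w.max()+w.min())/2,np.ptp(l),np.ptp(w),np.median((b-bt)@n))
l=(t-bt)@dd;w=(t-bt)@e;print("disc mid",(l.max()+l.min())/2,(w.max()+w.min())/2,np.ptp(l),np.ptp(w));print(e,current_clock())
E
```

```text
post 736 [ 0.58571492 -0.02361026  0.011     ] [ 0.58464115 -0.02335415  0.13257073] [0.02200273 0.02179276 0.01513411] 0.13784180769397536
[0.06425 0.49585 0.866  ] [-0.16791558  0.29221852  1.79216247 -0.59093252  1.11242971 -1.32731058] [-0.31777393  0.48760472  1.91153996 -0.76037571  0.79318077 -1.19963037]
bar 1890 [ 0.46934078 -0.26069788  0.10672242] [ 0.99314423 -0.11684776  0.00333772] 0.06983167288608337 top 11770 [0.06038549 0.49682887 0.86574515] -0.035761679670872966
bar mid along/across -0.00039214165889828526 0.0026412875745483425 0.06983167288608336 0.01592795990887826 -0.00039433173872877416
disc mid -0.00026698107938432844 0.0027091119559591176 0.11560148472926074 0.11448516281816966
[ 0.10281866  0.85960825 -0.50047863] 14.25
```

View pics/w_cap.png

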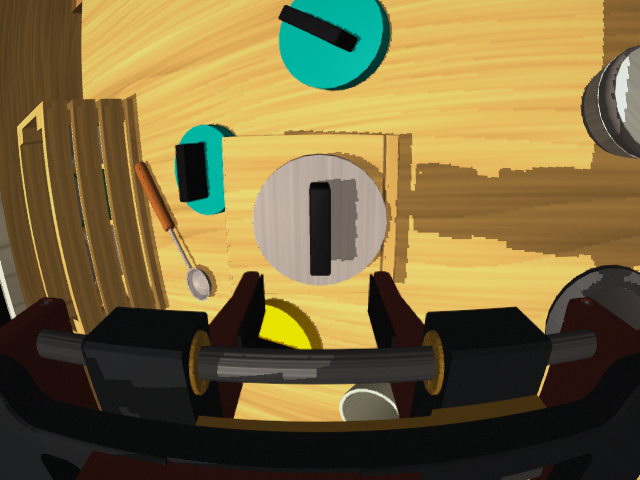

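Cap on rest seen squarely, bar at (320,228), clear around; the plate is seated (post 7 mm above rim, centred).

```bash
python3 - <<'E'
from h import *
n=np.array([.0604,.4968,.8657]);n/=np.linalg.norm(n);dd=np.array([.9931,-.1168,.0033]);e=np.array([.1028,.8596,-.5005])
bt=np.array([.471,-.263,.1085])+e*.00265-dd*.0003-n*.0004
q=capq(n,dd);g=bt-n*.013;T=g-n*.019
servo_line(T,q,rate=.1);move_gripper(0);print("gap",current_finger_gap(),current_grip_force())
servo_line(T+n*.05,rate=.08);print("gap",current_finger_gap(),current_force())
servo_line(T+n*.05+np.array([0,.0,.09]),rate=.2)
q=down(np.radians(43));move_ptp([*P,.23],q);print("gap",current_finger_gap(),current_joint_pos(),current_clock())
c=capture("wrist");cv2.imwrite("pics/w_held.png",c["image"]);W=cloud(c,True)
t=W[(np.hypot(W[...,0]-P[0],W[...,1]-P[1])<.075)&(abs(W[...,2]-.226)<.012)];nn=np.linalg.svd(t-t.mean(0))[2][2];print("captop",len(t),nn,(t.max(0)+t.min(0))/2,np.ptp(t,0))
f0=current_force();hit=servo_line([*P,.165],rate=.12);hit=servo_line([*P,.145],rate=.015,contact_N=5)
print(hit,current_position(),np.array(current_force())-f0,current_torque(),current_clock())
E
```

```text
bash:   597 Killed                     python3 - <<'E'
from h import *
n=np.array([.0604,.4968,.8657]);n/=np.linalg.norm(n);dd=np.array([.9931,-.1168,.0033]);e=np.array([.1028,.8596,-.5005])
bt=np.array([.471,-.263,.1085])+e*.00265-dd*.0003-n*.0004
q=capq(n,dd);g=bt-n*.013;T=g-n*.019
servo_line(T,q,rate=.1);move_gripper(0);print("gap",current_finger_gap(),current_grip_force())
servo_line(T+n*.05,rate=.08);print("gap",current_finger_gap(),current_force())
servo_line(T+n*.05+np.array([0,.0,.09]),rate=.2)
q=down(np.radians(43));move_ptp([*P,.23],q);print("gap",current_finger_gap(),current_joint_pos(),current_clock())
c=capture("wrist");cv2.imwrite("pics/w_held.png",c["image"]);W=cloud(c,True)
t=W[(np.hypot(W[...,0]-P[0],W[...,1]-P[1])<.075)&(abs(W[...,2]-.226)<.012)];nn=np.linalg.svd(t-t.mean(0))[2][2];print("captop",len(t),nn,(t.max(0)+t.min(0))/2,np.ptp(t,0))
f0=current_force();hit=servo_line([*P,.165],rate=.12);hit=servo_line([*P,.145],rate=.015,contact_N=5)
print(hit,current_position(),np.array(current_force())-f0,current_torque(),current_clock())
E
```

The SVD built a full N×N matrix and ran out of memory. I'll use the covariance instead and check the state first.

```bash
python3 -u - <<'E'
from h import *
print("gap",current_finger_gap(),current_position(),current_joint_pos(),current_clock())
c=capture("wrist");cv2.imwrite("pics/w_held.png",c["image"]);W=cloud(c,True)
t=W[(np.hypot(W[...,0]-P[0],W[...,1]-P[1])<.075)&(abs(W[...,2]-.226)<.012)]
nn=np.linalg.eigh(np.cov(t.T))[1][:,0];print("captop",len(t),nn,t[:,2].mean(),(t.max(0)+t.min(0))/2,np.ptp(t,0))
E
```

```text
gap 0.01600146682002159 [ 0.58305215 -0.02441102  0.22861559] [-0.15901062  0.33169289  1.5364992  -0.00186822  1.27635722 -0.9094866 ] 18.8333
captop 22136 [-9.35650221e-05  6.74455267e-03  9.99977251e-01] 0.22466366668258614 [ 0.5793487  -0.01901139  0.22602164] [0.10739154 0.1053657  0.02394641]
```

View pics/w_held.png

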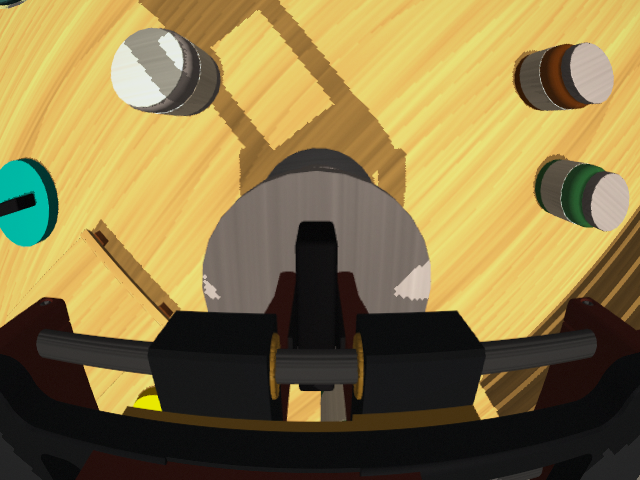

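Cap held level (bar upright in the jaws), nearest visible edge clean. I'll fit its centre, then set it down.

```bash
python3 -u - <<'E'
from h import *
q=down(np.radians(43));servo_line([*P,.2286],q,rate=.05);print(current_position())
c=capture("wrist");W=cloud(c,True);tp=np.array(current_position())
t=W[(np.hypot(W[...,0]-P[0],W[...,1]-P[1])<.075)&(abs(W[...,2]-.2245)<.004)][:,:2]
h=cv2.convexHull(t.astype(np.float32))[:,0];x=Rn.from_quat(current_orientation()).as_matrix()[:2,0]
s=(h-tp[:2])@x;print("s range",s.min(),s.max());far=h[s>.01] if s.max()>-s.min() else h[s<-.01]
ct=circ(far,.0578)[:2];print("cap centre-TCP",ct-tp[:2],"vs P",ct-P,len(far),circ(far))
f0=np.array(current_force());servo_line([*P,.165],rate=.12);hit=servo_line([*P,.145],rate=.015,contact_N=5)
print(hit,current_position(),np.array(current_force())-f0,current_torque(),current_clock())
E
```

```text
[ 0.58407302 -0.02392946  0.22832515]
s range -0.013730768295174871 0.057946648512713334
cap centre-TCP [8.61349535e-05 2.76795177e-04] vs P [-1.90261482e-04  3.97860584e-05] 37 [ 0.58422285 -0.02347178  0.05770076]
True [ 0.58444189 -0.02361804  0.15110835] [-0.20889088 -1.2870579   6.0733338 ] [0.00278664 0.09024319 0.00219047] 20.7667
```

```bash
cat >> h.py <<'E'
def turn(z,yaw):
    j=inverse_kinematics([*P,z],down(np.radians(yaw)));goto_joints(j)
    f=np.array(current_force());p=current_position();y=Rn.from_quat(current_orientation()).as_matrix()[:,1]
    print("yaw %.0f act %.1f z %.4f xy %s F %s Tz %.2f t %.1f"%(yaw,np.degrees(np.arctan2(y[1],y[0])),p[2],np.round(np.array(p[:2])-P,4),f.round(1),current_torque()[2],current_clock()),flush=True)
    return p[2],f
E
python3 -u - <<'E'
from h import *
turn(.1495,43)
for y in range(48,85,5):
    z,f=turn(.1485,y)
    if z<.1485+.0006 and y>60 and f[2]<3: break
E
```

```text
yaw 43 act 43.0 z 0.1510 xy [-0. -0.] F [-3.7  1.  11.3] Tz -0.03 t 21.0
yaw 48 act 48.1 z 0.1509 xy [ 0.0014 -0.0001] F [-2.   0.8 15.5] Tz 0.41 t 21.3
yaw 53 act 53.0 z 0.1503 xy [ 0.0015 -0.0003] F [-0.9 -1.3 10.6] Tz 0.25 t 21.5
yaw 58 act 57.9 z 0.1482 xy [-0.0003  0.    ] F [-1.1  0.6 -2.9] Tz 0.01 t 21.8
yaw 63 act 62.8 z 0.1479 xy [-0.0005  0.0001] F [ 0.7  0.1 -2.2] Tz 0.01 t 22.0
```

Dropped at yaw ≈ 57°. Now press down and turn forward.

```bash
python3 -u - <<'E'
from h import *
turn(.146,66);turn(.1435,68);sleep(.1)
turn(.141,68);turn(.139,68)
z,f=turn(.1375,68)
if z>.1412: z,f=turn(.136,68)
sleep(.2);print(current_position(),current_force())
E
```

```text
yaw 66 act 65.8 z 0.1458 xy [-0.0002  0.    ] F [-0.6 -0.2 -1.4] Tz 0.02 t 22.3
yaw 68 act 67.9 z 0.1439 xy [ 0.0003 -0.0001] F [-0.2 -0.5 -0.4] Tz -0.02 t 22.5
yaw 68 act 68.0 z 0.1414 xy [ 0.0003 -0.0001] F [-0.3  0.1  3.8] Tz -0.01 t 22.9
yaw 68 act 68.0 z 0.1396 xy [ 0.0003 -0.0001] F [-1.3 -0.3  7.1] Tz 0.02 t 23.1
yaw 68 act 68.0 z 0.1390 xy [ 0.0004 -0.0001] F [-2.7 -0.1 12.5] Tz 0.05 t 23.4
[ 0.58493584 -0.02366511  0.13896346] [-2.55394059  1.08700419 12.80083019]
```

```bash
python3 -u - <<'E'
from h import *
for y in range(62,-16,-6):
    z,f=turn(.138,y)
    if abs(current_torque()[2])>1.2: break
E
```

```text
yaw 62 act 61.9 z 0.1391 xy [ 0.001  -0.0001] F [0.1 0.7 7.8] Tz -0.02 t 23.8
yaw 56 act 56.0 z 0.1391 xy [ 0.0012 -0.0002] F [-1.   0.7  8. ] Tz -0.04 t 24.1
yaw 50 act 49.9 z 0.1391 xy [ 0.0013 -0.0002] F [-0.1  0.1  7.9] Tz -0.03 t 24.3
yaw 44 act 44.0 z 0.1391 xy [ 0.0013 -0.0002] F [ 0.1 -0.3  7.7] Tz 0.04 t 24.6
yaw 38 act 38.0 z 0.1391 xy [ 0.0014 -0.0002] F [ 0.6 -1.1  7.7] Tz -0.02 t 24.8
yaw 32 act 31.9 z 0.1391 xy [ 0.0013 -0.0002] F [-0.7 -0.3  7.6] Tz -0.04 t 25.1
yaw 26 act 25.9 z 0.1391 xy [ 0.0013 -0.0002] F [ 0.  -0.2  7.1] Tz -0.01 t 25.3
yaw 20 act 19.9 z 0.1391 xy [ 0.0013 -0.0002] F [-0.4 -1.   7.6] Tz -0.02 t 25.6
yaw 14 act 14.0 z 0.1392 xy [ 0.0014 -0.0002] F [1.  0.4 7.4] Tz -0.08 t 25.8
yaw 8 act 8.0 z 0.1391 xy [ 0.0003 -0.0003] F [-2.6 -0.9 10.2] Tz 0.56 t 26.1
yaw 2 act 2.1 z 0.1391 xy [ 0.0004 -0.0009] F [-3.1 -2.5 10.2] Tz 0.73 t 26.3
yaw -4 act -3.9 z 0.1392 xy [ 0.0005 -0.0014] F [-2.9 -4.   9.9] Tz 0.88 t 26.6
yaw -10 act -9.9 z 0.1392 xy [ 0.0005 -0.0014] F [-2.8 -4.3  9.7] Tz 1.16 t 26.8
```

```bash
python3 -u - <<'E'
from h import *
turn(.1405,-8)
move_gripper(.045);sleep(.2)
servo_line([*P,.27],rate=.15)
c=capture("wrist");cv2.imwrite("pics/w_end.png",c["image"]);W=cloud(c,True)
m=np.hypot(W[...,0]-P[0],W[...,1]-P[1])<.065
t=W[m&(abs(W[...,2]-.136)<.006)];n=np.linalg.eigh(np.cov(t.T))[1][:,0];b=W[m&(abs(W[...,2]-.172)<.008)]
print("top",len(t),n,np.median(t[:,2]),(t.max(0)+t.min(0))/2,np.ptp(t,0)[:2]);print("bar",len(b),np.median(b[:,2]),b.mean(0))
d=np.linalg.eigh(np.cov(b[:,:2].T))[1][:,1];print("across-bar yaw",np.degrees(np.arctan2(d[1],d[0]))%180-90,current_clock())
E
```

```text
yaw -8 act -8.0 z 0.1413 xy [ 0.0004 -0.0012] F [-2.1 -4.7  7.4] Tz 0.64 t 27.1
top 12571 [1.10295246e-03 6.45630045e-04 9.99999183e-01] 0.13766371523866128 [ 0.58464014 -0.02312952  0.13576857] [0.11545885 0.1147599 ]
bar 2075 0.17352740776547543 [ 0.58475903 -0.02132523  0.17330817]
across-bar yaw 9.375397152396047 28.9083
```

View pics/w_end.png

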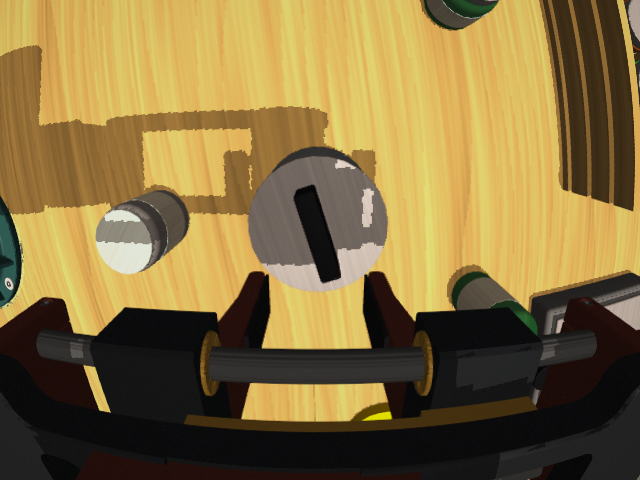

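The cap is level and centred, with its bar turned to the stop. Height reads about 1 mm high, so I'll check it against the known table height in the same image before handing in.

```bash
python3 -u - <<'E'
from h import *
for z in (.27,.21):
    servo_line([*P,z],rate=.15);sleep(.3);c=capture("wrist");W=cloud(c,True);r=np.hypot(W[...,0]-P[0],W[...,1]-P[1])
    print(z,current_position()[2],"table",np.median(W[(r>.08)&(r<.14)&(abs(W[...,2])<.006)][:,2]),"top",np.median(W[(r<.056)&(abs(W[...,2]-.137)<.005)][:,2]),"bar",np.median(W[(r<.04)&(abs(W[...,2]-.173)<.006)][:,2]))
for cam in ("top","scene"):
    c=capture(cam);W=cloud(c);r=np.hypot(W[...,0]-P[0],W[...,1]-P[1])
    print(cam,"table",np.median(W[(r>.09)&(r<.14)&(abs(W[...,2])<.01)][:,2]),"top",np.median(W[(r<.05)&(abs(W[...,2]-.137)<.008)][:,2]))
servo_line([*P,.27],rate=.15);print(current_clock())
E
```

```text
0.27 0.27000232716305317 table 0.0011448311051143612 top 0.13767213715598092 bar 0.17352890026375653
0.21 0.2107464307225131 table 0.0011264017447261982 top 0.13766886868525033 bar 0.17352657437205904
top table 0.0008704445809386285 top 0.13766405312422836
scene table 0.0037587270575108606 top 0.14050443577090863
31.0583
```

```bash
python3 -c "
from bench import *
print(close_job())"
```

```text
the job is handed in; nothing more can be done
None
```

I handed in the job with the press plate seated in the pot and the cap screwed forward to its stop; the cap is level, centred and staying down about 14.5 mm below the rim (13.5 mm required), but the hand-in gave no pass/fail result.

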